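Post the stock book into the locked drop box

ROBOT

A 6-joint arm with a two-finger parallel gripper is mounted at the origin on the work surface; the furniture and walls round the work are solid. World frame = base frame: x ahead of the robot, y to its left, z up, the work surface at z = 0. Lengths are in m, angles in rad, forces in N, time in s.
With the tool pointing down it reaches from about 0.4 to 0.925 m from the base axis. Payload 12.5 kg.
Tool frame: the origin (TCP) lies at the very end of the fingers, on their centre line; the grasp point (between the pads) lies manip.grasp_offset behind it (manip.grasp_offset is the distance from the TCP to the grasp point, in m); z points along the fingers, y is the direction in which the jaws open and shut (so a half turn about z gives the same grasp; the last joint's range is limited). The gripper opens to 95 mm and grips with 3 to 60 N. Pads are 20 mm wide; open, the fingers measure 119 mm over their backs; the gripper's body (75 mm by 180 mm) begins 59 mm behind the grasp point.
Start: joints at [-1.229, 0.491, 1.559, -0, 1.092, -0.106], TCP at [0.271, -0.563, 0.215] pointing down, gripper open.
Joint ranges: [-3.1, 3.1], [-0.84, 2.19], [0.05, 2.79], [-1.13, 4.28], [0.06, 2.93], [-2.69, 2.69]. Speed limits (rad/s): [2.22, 2.22, 2.79, 3.14, 3.14, 3.14].

INTERFACE

Orientations are given as a rotation vector (axis times angle).
In Python, from cell import manip gives the robot as it stands.
- The arm moves only by the tool send_rows, never from a script. Its argument "series" is a list of rows, each an object of numbers: "claw": the opening in per cent of the stroke, from 0 (shut) to 100 (fully open); "tx", "ty", "tz": the shift along the tool's x, y, z in m; "twist": the turn about the tool's z in rad. In form: [{"claw": .., "tx": .., "ty": .., "tz": .., "twist": ..}, ...]. A call has 1 to 20 rows; each row shifts and turns the commanded pose from where the row before left it, along the tool's axes as they then stand; what a row does not reach is not made up. A row lasts 1/8 s, in which the tool goes at most 62.5 mm and 10.7 degrees, less where a joint would pass 70% of its speed; a pose out of reach is approached as far as the arm can. A call with a gripper value outside its range is refused whole. The fingers move at their own pace and stop on an object; "force" is the grip in N (left out, the last holds). Time passes only in rows, so rows that do not move let the fingers close. It gives the time, the measured TCP pose, the force and the opening at its end, in the units of the state.
- manip.get_obs(): the state, without advancing time (a new reading comes with each control period).
- manip.read_camera(name): name is "scene" or "side" or "wrist"; returns a dict with "image" (480x640x3 uint8, red, green, blue), "K" (3x3 intrinsics, pixels), "dist" ([k1, k2, p1, p2, k3] as OpenCV has them; the pictures are not rectified), "xyz" and "attitude" of the camera in the world. Camera axes: x right, y up, looking along -z (the intrinsics and any distortion apply to the point x, -y, -z); pixel columns grow to the right and rows downward; lengths in m; the calibration is good to about 2 mm. A picture is of the moment at which its call begins. There is no depth.
- manip.finish_job(): hands the job in, once; it reports no verdict.
The state is a dict: "t": time; "joint_pos": joint angles; "joint_vel": joint speeds; "joint_torque": joint torques, N m; "tcp_pos": TCP position; "eef_rot": TCP orientation; "ft_force": force on the tool from outside, world axes, zero at the start; "torque": the same for the moment, N m; "opening": opening from 0.0 (shut) to 1.0 (fully open).
Only numpy, scipy, OpenCV 4.12 (cv2) and the standard library are available. Lean on these libraries where they do the work, as an engineer would, in place of code of your own. Each camera call takes 0.05 s, during which the arm holds its last target.

TASK

The glass count is finished: take the black, red-spined stock book out of the letter sorter and post it, long edge down, through the slot in the lid of the grey drop box, pushing it past the sprung flap by hand so that it ends up inside with the flap shut behind it. The slotted plate on the lid may be set off to one side, so feel for the slot gently and never lean hard on the box with the book or the gripper. Leave the glasses, egg cups and pepper mill where they stand.

Things in the scene. Friction and masses are not known exactly. Their poses are not given: they have to be found in the camera images.
- stock_book: Black hardback notebook with a red cloth spine, rigid, 148 x 110 x 16 mm, about 0.25 kg: the thing to post. Stands spine up in the sorter's rear bay. Origin: middle of one cover's outer face. x axis along the 148 mm edges (level at the start), y along the 110 mm edges (up at the start: top edge 55 mm above the origin, bottom edge 55 mm below), z through the 16 mm thickness to the other cover.
- book_middle (a point): The middle of the stock book's volume: 55 mm from its top and bottom long edges, 74 mm from its ends, 8 mm from each cover.
- sorter: Black sheet-metal letter sorter, fixed, 88 (x) x 150 mm, origin at the middle of its underside. Dividers 34, 46 and 58 mm high make two bays across x; the book stands in the rear one (21 mm wide, floor 4 mm above the bench), so its top is 114 mm above the bench and its upper 55 mm are free on both sides. The front bay (-x) holds index cards 46 mm high.
- drop_box: Grey sheet-steel drop box, fixed, 170 mm (x) x 214 mm (y), lid top 165 mm above the bench, walls 4 mm, inner floor 7 mm up. Origin at the middle of its underside; -x is the side with the locked emptying door.
- box_lid: The drop box's lid, which carries the letter plate and the flap. Origin: centre of the lid's top face, 165 mm above the bench; z up, x and y as the box's. The bright letter plate lying on it is 88 mm (x) x 198 mm (y), 5 mm thick, so its top face is 5 mm above this origin. Plate and flap are slippery.
- plate_datum (a point): Centre of the letter plate's top face when the plate is set midway; fixed to the lid, 170 mm above the bench. The slot through the plate, 20 mm (x) by 154 mm (y), upper edges bevelled 1.5 mm, is centred here along y. Across x the plate is screwed down through long holes, 0 to 12 mm to either side of this point, set anew each time and NOT reported: look and feel for it. It does not shift in use.
- flap (a joint): Sprung flap closing the slot from below: 0 shut, to 1.4 rad pushed down, open. Shut, its upper face is 11 mm below the plate's top; 31 mm long, hinged 12 mm beyond the slot's -x edge, facing a 36 mm deep guide wall under the +x edge. Opening it takes 4 to 6 N on the book, weight included; the book rests on it at first; with its lower edge 45 mm or more below the plate's top it only rubs and the book drops if let go.
- glass_1: Stemmed wine glass, loose, 90 mm wide, 147 mm high, at the back of the bench, origin at the middle of its foot's underside.
- glass_2: Stemmed wine glass, loose, 91 mm wide, 151 mm high, at the back of the bench, origin at the middle of its foot's underside.
- glass_3: Stemmed wine glass, loose, 94 mm wide, 151 mm high, at the left side of the bench, origin at the middle of its foot's underside.
- egg_cup_1: Cream egg cup, loose, 49 mm wide, 62 mm high, at the back of the bench, origin at the middle of its underside.
- egg_cup_2: Cream egg cup, loose, 49 mm wide, 62 mm high, at the back of the bench, origin at the middle of its underside.
- mill_1: Glass pepper mill with a grey cap, loose, 44 mm wide, 90 mm high, at the left side of the bench, origin at the middle of its underside.
Not all that is in view belongs to the job. Of the things shaped like the stock_book, the black one is meant.

How it is judged:
On the way:
1. The book, pushed by the gripper, has opened the flap (to more than 0.5 rad) and stands in the slot (value of joint flap above 0.5 rad and contact force between the fingers and stock_book above 0.3 N and contact force between stock_book and box_lid above 0.1 N and x of book_middle in the frame of drop_box between -0.03 and 0.03 m and y of book_middle in the frame of drop_box between -0.03 and 0.03 m), for 0.1 s.
At the end, for the whole second after the job is handed in: The book is inside the drop box, wholly below the lid (its middle within the box's walls and less than 85 mm above the box's underside), and the flap is shut behind it (less than 0.1 rad) (x of book_middle in the frame of drop_box between -0.085 and 0.085 m and y of book_middle in the frame of drop_box between -0.107 and 0.107 m and z of book_middle in the frame of drop_box between 0.005 and 0.085 m and value of joint flap below 0.1 rad); the robot touches nothing.
It fails at once if The gripper forces the book against the lid, plate or flap with more than 25 N (contact force between stock_book and box_lid above 25 N and contact force between the fingers and stock_book above 0.3 N).
It fails at once if The gripper or arm leans on the drop box with more than 25 N (contact force between any of the fingers, the arm and box_lid above 25 N or contact force between any of the fingers, the arm and drop_box above 25 N).
It fails at once if A glass, egg cup or the mill is moved by more than 25 mm or tipped (distance of any of glass_1, glass_2, glass_3, egg_cup_1, egg_cup_2, mill_1 from where it was at the start of the episode above 0.025 m or angle between any of glass_1, glass_2, glass_3, egg_cup_1, egg_cup_2, mill_1's own z axis and vertical above 0.3 rad).
It also fails if it takes over 51 s, if anything falls off the work surface, if the arm or the gripper's body presses on something with over 40 N, if the wrist force passes 120 N, or if a joint passes its speed limit or range.

## Working session

There is one attempt and no reset: what is moved stays moved. The work goes in short steps, Python scripts to look and compute and a tool call to move; the robot and the scene stay as the last step left them, time stands still between calls to the robot, and variables do not carry over. Pictures are saved under pics/ and viewed, and the job is handed in when it is done.

Besides the shell and the picture viewer there is one more tool, called after ">>>" as a command line: name --argument value ..., lists and objects as JSON in quotes. send_rows: Moves the arm, as the interface text tells. Its arguments: {"type":"object","properties":{"series":{"type":"array","items":{"type":"object","properties":{"claw":{"type":"number"},"tx":{"type":"number"},"ty":{"type":"number"},"tz":{"type":"number"},"twist":{"type":"number"}}}},"force":{"type":"number"}},"required":["series"]}

```bash
ls; mkdir -p pics; python3 - <<'E'
from cell import manip
import cv2,numpy as np
print(manip.get_obs(), manip.grasp_offset)
for n in ("scene","side","wrist"):
    c=manip.read_camera(n)
    cv2.imwrite(f"pics/{n}0.png",c["image"][:,:,::-1])
    print(n,c["K"],c["dist"],c["xyz"],c["attitude"])
E
```

```text
pics
{'t': 0.0, 'joint_pos': array([-1.22859611e+00,  4.91540190e-01,  1.55945226e+00, -3.72883291e-05,
        1.09169400e+00, -1.05645500e-01]), 'joint_vel': array([-5.04531105e-05, -2.10595492e-03, -1.55137430e-03, -3.04657556e-04,
       -6.25166661e-04, -5.36285548e-04]), 'joint_torque': array([-1.23725753e-03, -6.12651157e+01, -2.58185810e+01,  6.92220521e-02,
        4.83078626e-02, -1.30154640e-04]), 'tcp_pos': array([ 0.27054443, -0.56313799,  0.21407282]), 'eef_rot': array([-3.06209797e+00, -6.97396274e-01,  2.54253491e-04]), 'ft_force': array([ 0.70243583, -0.64717327,  0.4484145 ]), 'torque': array([-0.03267639,  0.02625012,  0.03051598]), 'opening': 0.9970843511986395} 0.0188
scene [[525.46368402   0.         323.01189013]
 [  0.         525.46368402 242.82168729]
 [  0.           0.           1.        ]] [0.01446721 0.         0.         0.         0.        ] [-0.32116408  0.60817108  0.82239911] [ 0.55687163 -0.99823374 -1.96803774]
side [[545.93481716   0.         322.21745656]
 [  0.         545.93481716 241.30527063]
 [  0.           0.           1.        ]] [-0.08576876  0.          0.          0.          0.        ] [0.51075145 0.95875068 1.28315155] [ 0.00525077 -1.00317261 -2.95470616]
wrist [[401.47685021   0.         322.19360106]
 [  0.         401.47685021 241.50172001]
 [  0.           0.           1.        ]] [-0.08229523  0.          0.          0.          0.        ] [ 0.33554086 -0.53223443  0.38402283] [-0.23177849  0.14821067 -1.11618206]
```

View pics/scene0.png

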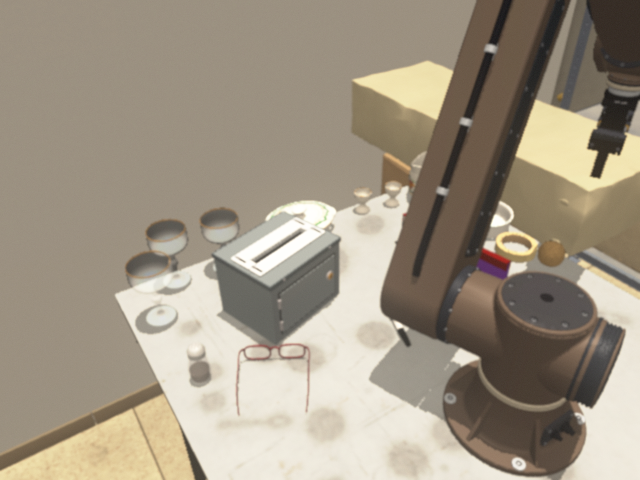

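View pics/side0.png

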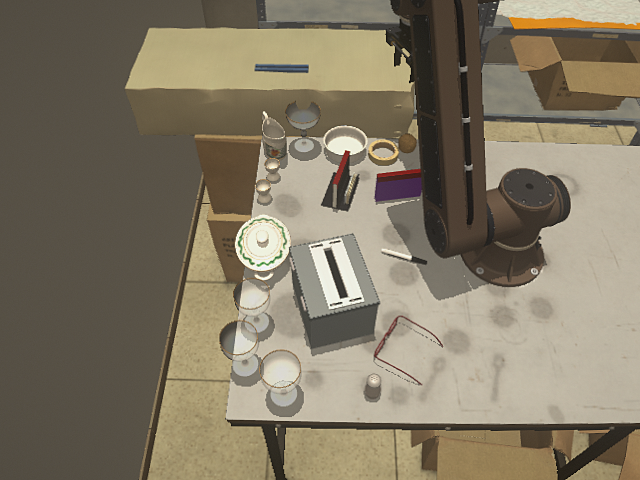

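View pics/wrist0.png

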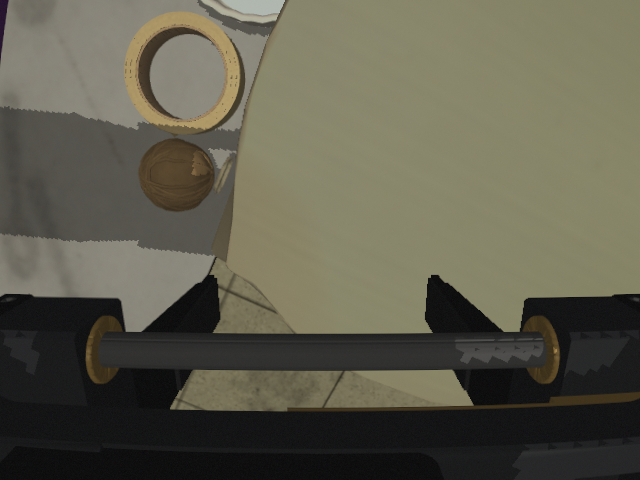

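```bash
cat > h.py <<'E'
import cv2,numpy as np
from scipy.spatial.transform import Rotation as R
from cell import manip
F=np.diag([1.,-1,-1])
def cam(n,save=None):
    c=manip.read_camera(n)
    if save: cv2.imwrite(f"pics/{save}.png",c["image"][:,:,::-1])
    return c
def ray(c,uv):
    uv=np.array(uv,float).reshape(-1,1,2)
    p=cv2.undistortPoints(uv,c["K"],np.array(c["dist"])).reshape(-1,2)
    d=np.c_[p[:,0],-p[:,1],-np.ones(len(p))]
    return np.array(c["xyz"]),R.from_rotvec(c["attitude"]).apply(d)
def onz(c,uv,z):
    o,d=ray(c,uv); s=(z-o[2])/d[:,2]; return o+d*s[:,None]
def proj(c,P):
    P=np.array(P,float).reshape(-1,3)
    q=R.from_rotvec(c["attitude"]).inv().apply(P-c["xyz"])@F
    return cv2.projectPoints(q,np.zeros(3),np.zeros(3),c["K"],np.array(c["dist"]))[0].reshape(-1,2)
def crop(c,x0,y0,x1,y1,k,name):
    im=c["image"][y0:y1,x0:x1,::-1]
    cv2.imwrite(f"pics/{name}.png",cv2.resize(im,None,fx=k,fy=k,interpolation=cv2.INTER_CUBIC))
E
python3 - <<'E'
from h import *
c=cam("side"); crop(c,300,130,440,230,5,"crop_book"); crop(c,280,220,400,360,4,"crop_box")
E
```

```text
(no output)
```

View pics/crop_book.png

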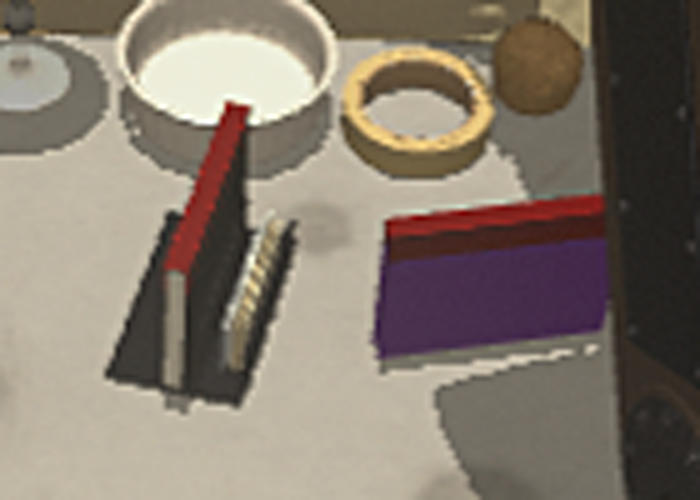

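View pics/crop_box.png

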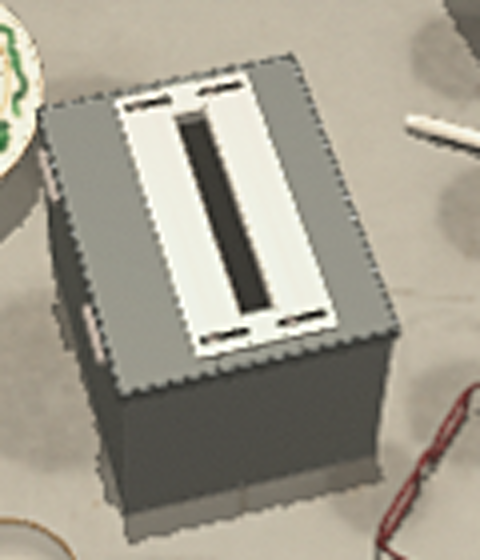

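```bash
python3 - <<'E'
from h import *
from scipy.optimize import least_squares
c=cam("side")
lid=onz(c,np.array([(42,107),(293,57),(397,330),(122,390)])/4+(280,220),.165)
pl=onz(c,np.array([(117,98),(243,72),(335,325),(198,355)])/4+(280,220),.170)
sl=onz(c,np.array([(178,118),(203,113),(270,308),(241,316)])/4+(280,220),.170)
bk=onz(c,np.array([(228,102),(248,105),(187,268),(165,270)])/5+(300,130),.114)
for n,P,(w,l) in (("lid",lid,(.17,.214)),("plate",pl,(.088,.198)),("slot",sl,(.02,.154)),("book",bk,(.016,.148))):
    T=np.array([[w,-l],[-w,-l],[-w,l],[w,l]])/2
    if n=="book": pass
    f=lambda q:((T@np.array([[np.cos(q[2]),np.sin(q[2])],[-np.sin(q[2]),np.cos(q[2])]])+q[:2])-P[:,:2]).ravel()
    s=least_squares(f,[*P[:,:2].mean(0),0]); print(n,s.x.round(4),np.degrees(s.x[2]).round(2),(s.fun*1000).round(1))
E
```

```text
lid [0.4957 0.2007 0.2747] 15.74 [ 0.8  0.5 -1.5 -1.  -0.3 -0.6  1.   1.1]
plate [0.4902 0.1985 0.2802] 16.05 [ 2.1 -0.2 -1.9 -1.5 -1.9 -0.2  1.6  1.8]
slot [0.4901 0.2011 0.2754] 15.78 [ 2.2 -1.  -1.2 -2.1 -1.4  1.8  0.5  1.3]
book [ 0.4731 -0.2235 -0.2562] -14.68 [ 1.6 -1.3 -1.5  0.4 -1.3  3.5  1.2 -2.5]
```

Two red-spined books are in view. The one standing in the sorter at side px (340,178) has a black cover. The loose one at (400,185) has a purple cover. In the enlarged crop the sorter book fits, being black and in the rear bay with the index cards beside it. The lid plate sits about 5 mm toward box −x. Next I move above the book.

>>> send_rows --series '[{"tz": -0.025,"claw": 100},{"tz": -0.025},{"tx": 0.033,"ty": -0.0218},{"tx": 0.033,"ty": -0.0218},{"tx": 0.033,"ty": -0.0218},{"tx": 0.033,"ty": -0.0218},{"tx": 0.033,"ty": -0.0218},{"tx": 0.033,"ty": -0.0218},{"tx": 0.033,"ty": -0.0218},{"tx": 0.033,"ty": -0.0218},{"tx": 0.033,"ty": -0.0218},{"tx": 0.033,"ty": -0.0218},{"twist": -0.173},{"twist": -0.173},{"twist": -0.173},{"twist": -0.173},{"twist": -0.173},{}]'

```text
$.series[0]: bad value
```

```bash
python3 - <<'E'
from h import *
o=manip.get_obs(); print(o["t"],o["tcp_pos"],R.from_rotvec(o["eef_rot"]).as_matrix().round(4),o["ft_force"])
c=cam("wrist","wrist1"); c=cam("side","side1"); c=cam("scene","scene1")
E
```

```text
0.25 [ 0.27058749 -0.56328917  0.21439202] [[ 9.014e-01  4.330e-01 -2.000e-04]
 [ 4.330e-01 -9.014e-01  4.000e-04]
 [ 0.000e+00 -4.000e-04 -1.000e+00]] [ 0.82986574 -0.14861867  0.70454326]
```

View pics/wrist1.png

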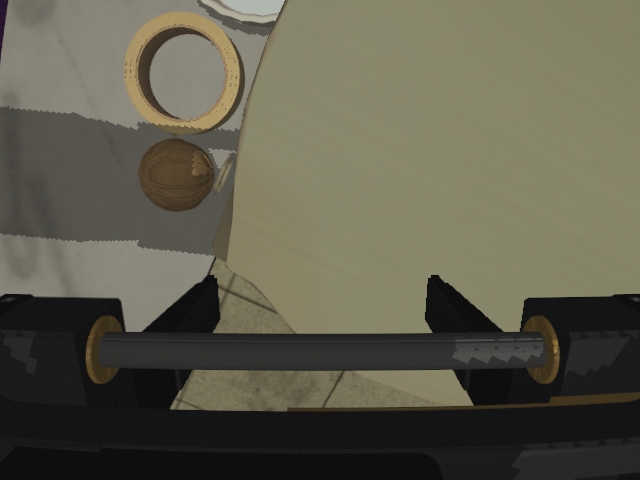

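View pics/side1.png

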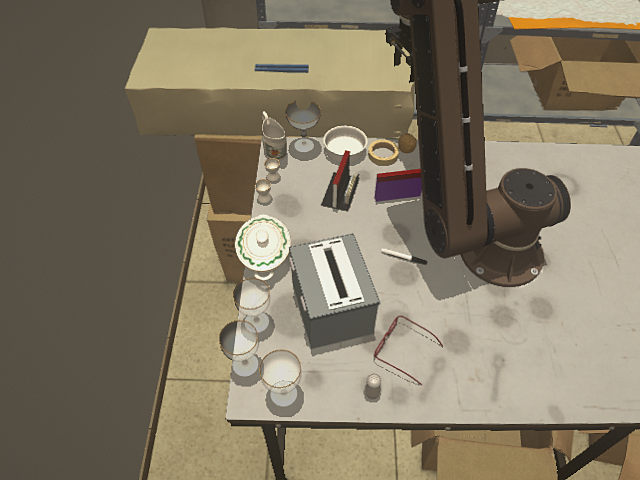

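View pics/scene1.png

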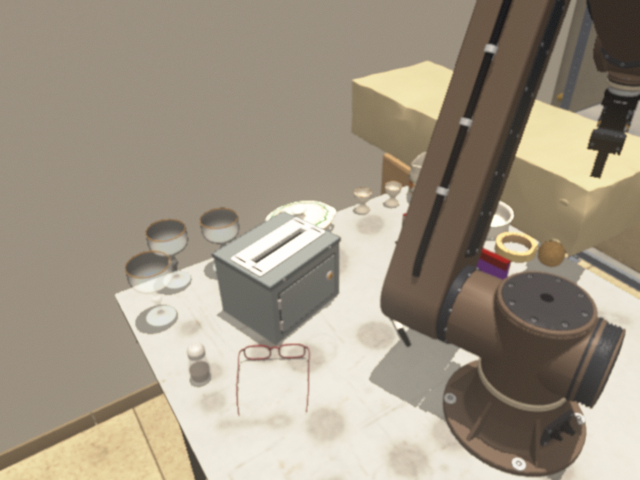

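The call was refused because every row needs all its fields, so nothing moved and the pictures are unchanged. I'm sending it again with the fields filled in.

>>> send_rows --series '[{"claw": 100,"tx": 0,"ty": 0,"tz": -0.025,"twist": 0},{"claw": 100,"tx": 0,"ty": 0,"tz": -0.025,"twist": 0},{"claw": 100,"tx": 0.033,"ty": -0.0218,"tz": 0,"twist": 0},{"claw": 100,"tx": 0.033,"ty": -0.0218,"tz": 0,"twist": 0},{"claw": 100,"tx": 0.033,"ty": -0.0218,"tz": 0,"twist": 0},{"claw": 100,"tx": 0.033,"ty": -0.0218,"tz": 0,"twist": 0},{"claw": 100,"tx": 0.033,"ty": -0.0218,"tz": 0,"twist": 0},{"claw": 100,"tx": 0.033,"ty": -0.0218,"tz": 0,"twist": 0},{"claw": 100,"tx": 0.033,"ty": -0.0218,"tz": 0,"twist": 0},{"claw": 100,"tx": 0.033,"ty": -0.0218,"tz": 0,"twist": 0},{"claw": 100,"tx": 0.033,"ty": -0.0218,"tz": 0,"twist": 0},{"claw": 100,"tx": 0.033,"ty": -0.0218,"tz": 0,"twist": 0},{"claw": 100,"tx": 0,"ty": 0,"tz": 0,"twist": -0.173},{"claw": 100,"tx": 0,"ty": 0,"tz": 0,"twist": -0.173},{"claw": 100,"tx": 0,"ty": 0,"tz": 0,"twist": -0.173},{"claw": 100,"tx": 0,"ty": 0,"tz": 0,"twist": -0.173},{"claw": 100,"tx": 0,"ty": 0,"tz": 0,"twist": -0.173},{"claw": 100,"tx": 0,"ty": 0,"tz": 0,"twist": 0}]'

```text
t: 2.65
tcp_pos: [0.4737, -0.224, 0.2647]
eef_rot: [2.49, 1.916, -0.0]
ft_force: [0.2, 0.3, -0.4]
opening: 1.003
```

```bash
python3 - <<'E'
from h import *
o=manip.get_obs(); print(o["t"],o["tcp_pos"],R.from_rotvec(o["eef_rot"]).as_matrix().round(4),o["ft_force"])
c=cam("wrist","wrist2"); c=cam("side","side2"); crop(c,260,120,420,240,5,"side2c")
E
```

```text
2.65 [ 0.47368488 -0.22396364  0.26467841] [[ 2.562e-01  9.666e-01  1.000e-04]
 [ 9.666e-01 -2.562e-01 -1.000e-04]
 [-1.000e-04  1.000e-04 -1.000e+00]] [ 0.16822378  0.33187511 -0.44669399]
```

View pics/wrist2.png

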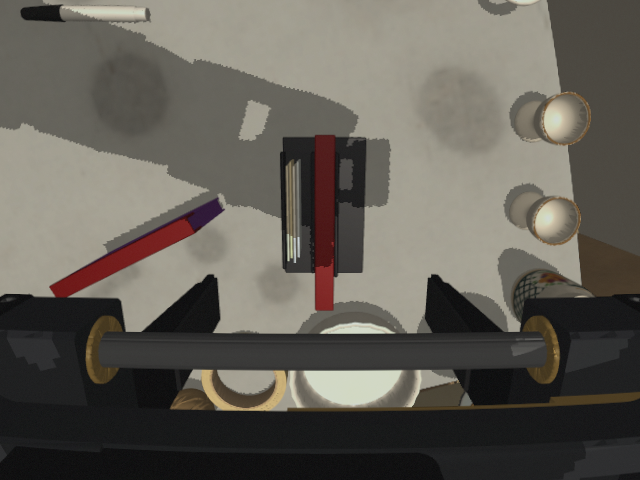

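View pics/side2c.png

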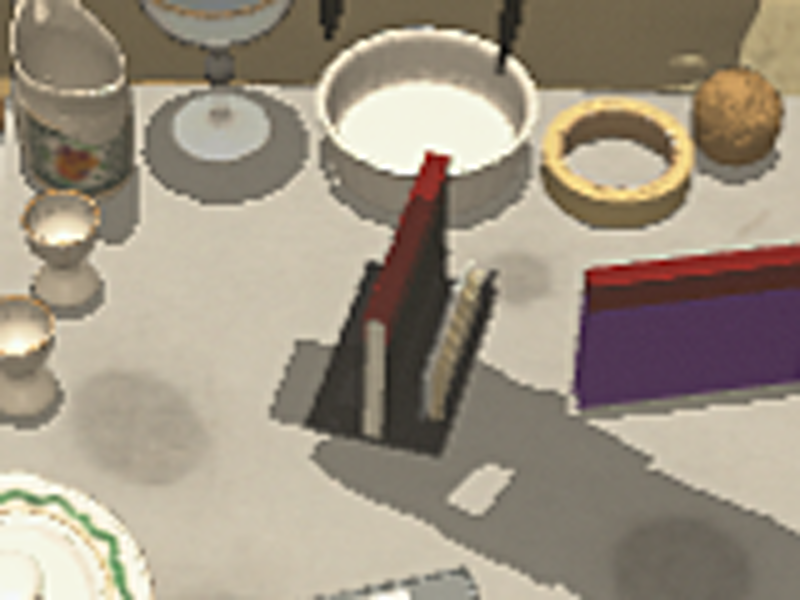

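The wrist picture shows the black book's red top from (315,136) to (333,310), well aligned between the fingers. I'll measure it precisely.

```bash
python3 - <<'E'
from h import *
c=cam("wrist"); im=c["image"].astype(int)
r=(im[:,:,0]>60)&(im[:,:,1]<im[:,:,0]*.45)&(im[:,:,2]<im[:,:,0]*.45)
m=np.zeros_like(r); m[125:320,290:350]=r[125:320,290:350]
ys=range(140,306,5); L=[];Rr=[]
for y in ys:
    x=np.where(m[y])[0]; L.append((x.min()-.5,y)); Rr.append((x.max()+.5,y))
yy=np.where(m.any(1))[0]; print(yy.min(),yy.max(),L[::6],Rr[::6])
A=onz(c,L,.114);B=onz(c,Rr,.114)
for P in (A,B):
    k=np.polyfit(P[:,1],P[:,0],1); print(k, np.degrees(np.arctan(-k[0])))  # x = k0*y+k1
E_=onz(c,[(324,yy.min()-.5),(324,yy.max()+.5)],.114); print(E_, np.linalg.norm(E_[0]-E_[1]), E_.mean(0)); print((A-B).mean(0))
o=manip.get_obs();Rm=R.from_rotvec(o["eef_rot"]); print("book mid in tool",Rm.inv().apply(E_.mean(0)-o["tcp_pos"]))
print("A/B in tool y",Rm.inv().apply(A-o["tcp_pos"])[[0,-1]],Rm.inv().apply(B-o["tcp_pos"])[[0,-1]])
E
```

```text
135 309 [(np.float64(314.5), 140), (np.float64(314.5), 170), (np.float64(314.5), 200), (np.float64(315.5), 230), (np.float64(315.5), 260), (np.float64(315.5), 290)] [(np.float64(333.5), 140), (np.float64(333.5), 170), (np.float64(333.5), 200), (np.float64(333.5), 230), (np.float64(332.5), 260), (np.float64(332.5), 290)]
[0.26450545 0.52628673] -14.815747620093527
[0.266994   0.54235505] -14.94892536246447
[[ 0.49336693 -0.15408501  0.114     ]
 [ 0.45545048 -0.29603594  0.114     ]] 0.1469276069584337 [ 0.4744087  -0.22506047  0.114     ]
[-1.44825432e-02  3.88068717e-03 -1.63268092e-18]
book mid in tool [-0.00084003  0.00094717  0.15066621]
A/B in tool y [[ 0.06844919 -0.00647734  0.15065817]
 [-0.07006999 -0.00636861  0.15067287]] [[ 0.06844242  0.00830566  0.15065955]
 [-0.07007257  0.00832611  0.15067424]]
```

>>> send_rows --series '[{"claw": 100,"tx": -0.001,"ty": 0.001,"tz": 0.03,"twist": 0},{"claw": 100,"tx": 0,"ty": 0,"tz": 0.035,"twist": 0},{"claw": 100,"tx": 0,"ty": 0,"tz": 0.035,"twist": 0},{"claw": 100,"tx": 0,"ty": 0,"tz": 0.035,"twist": 0},{"claw": 100,"tx": 0,"ty": 0,"tz": 0.035,"twist": 0},{"claw": 100,"tx": 0,"ty": 0,"tz": 0.02,"twist": 0},{"claw": 100,"tx": 0,"ty": 0,"tz": 0,"twist": 0},{"claw": 10,"tx": 0,"ty": 0,"tz": 0,"twist": 0},{"claw": 10,"tx": 0,"ty": 0,"tz": 0,"twist": 0},{"claw": 10,"tx": 0,"ty": 0,"tz": 0,"twist": 0},{"claw": 10,"tx": 0,"ty": 0,"tz": 0,"twist": 0},{"claw": 10,"tx": 0,"ty": 0,"tz": 0,"twist": 0},{"claw": 10,"tx": 0,"ty": 0,"tz": 0,"twist": 0},{"claw": 10,"tx": 0,"ty": 0,"tz": 0,"twist": 0}]' --force 20

```text
t: 4.55
tcp_pos: [0.4744, -0.2252, 0.0746]
eef_rot: [2.489, 1.917, -0.0]
ft_force: [0.7, -0.8, -0.8]
opening: 0.321
```

```bash
python3 - <<'E'
from h import *
o=manip.get_obs(); print(o)
c=cam("wrist","wrist3"); c=cam("side","side3"); crop(c,260,120,420,240,5,"side3c")
E
```

```text
{'t': 4.55, 'joint_pos': array([-5.69008415e-01,  5.45324852e-01,  1.93995890e+00, -9.34391905e-05,
        6.56285140e-01, -3.10932698e-01]), 'joint_vel': array([-0.0001297 ,  0.00201507,  0.00127452,  0.0007502 ,  0.00022773,
       -0.00031278]), 'joint_torque': array([ 1.19684169e-03, -5.51861393e+01, -1.62038845e+01,  4.10866539e-02,
        6.03392813e-02,  4.34318736e-04]), 'tcp_pos': array([ 0.47442594, -0.22522166,  0.07460965]), 'eef_rot': array([ 2.48872402e+00,  1.91718424e+00, -7.16302564e-05]), 'ft_force': array([ 0.66895836, -0.79625167, -0.84720784]), 'torque': array([ 0.00797152, -0.04256902, -0.03257183]), 'opening': 0.32053467353107246}
```

View pics/side3c.png

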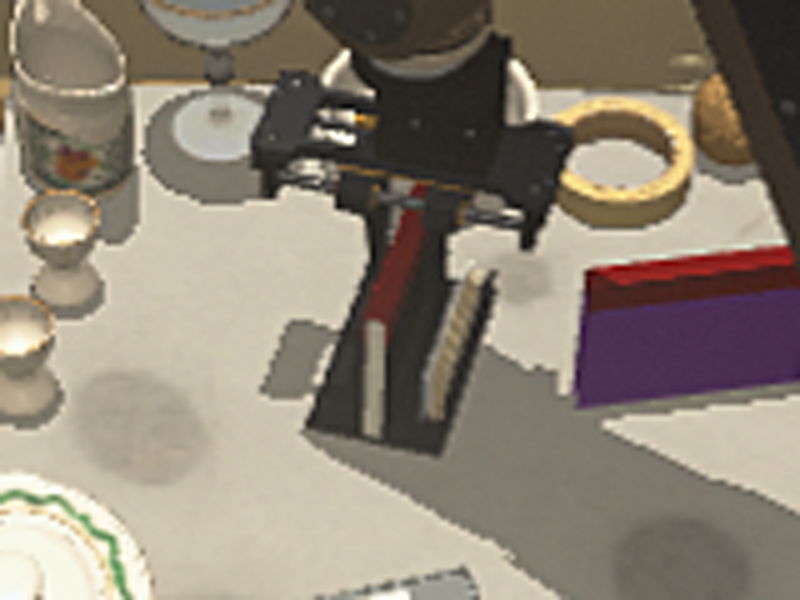

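View pics/wrist3.png

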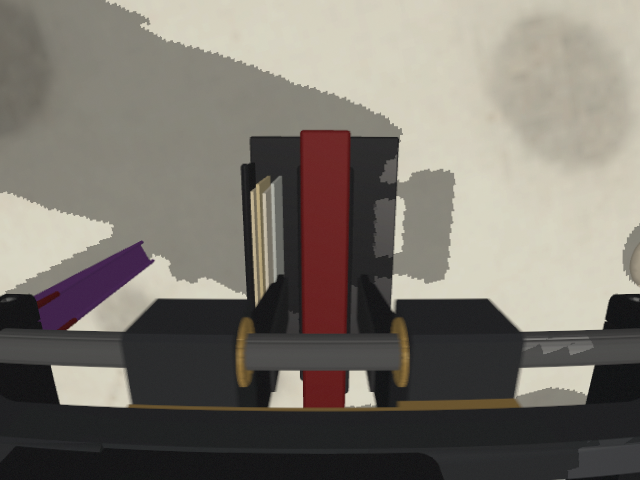

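The fingers are astride the book (red spine at wrist px x 301–350) and still closing.

>>> send_rows --series '[{"claw": 10,"tx": 0,"ty": 0,"tz": 0,"twist": 0},{"claw": 10,"tx": 0,"ty": 0,"tz": 0,"twist": 0},{"claw": 10,"tx": 0,"ty": 0,"tz": 0,"twist": 0},{"claw": 10,"tx": 0,"ty": 0,"tz": 0,"twist": 0},{"claw": 10,"tx": 0,"ty": 0,"tz": 0,"twist": 0}]' --force 20

```text
t: 5.28
tcp_pos: [0.4744, -0.2252, 0.0746]
eef_rot: [2.489, 1.917, -0.0]
ft_force: [-0.9, -0.4, -1.3]
opening: 0.168
```

>>> send_rows --series '[{"claw": 10,"tx": 0,"ty": 0,"tz": -0.005,"twist": 0},{"claw": 10,"tx": 0,"ty": 0,"tz": -0.015,"twist": 0},{"claw": 10,"tx": 0,"ty": 0,"tz": -0.02,"twist": 0},{"claw": 10,"tx": 0,"ty": 0,"tz": 0,"twist": 0}]' --force 20

```text
t: 5.78
tcp_pos: [0.4751, -0.2256, 0.1164]
eef_rot: [2.486, 1.915, 0.002]
ft_force: [-0.4, -0.6, -1.9]
opening: 0.166
```

```bash
python3 - <<'E'
from h import *
o=manip.get_obs(); print(o["t"],o["tcp_pos"],o["ft_force"],o["torque"],o["opening"])
c=cam("wrist","wrist4"); c=cam("side","side4"); crop(c,260,120,420,240,5,"side4c")
E
```

```text
5.775 [ 0.47509402 -0.22560773  0.11642938] [-0.36804057 -0.55453714 -1.86012013] [ 0.03869383 -0.02105407 -0.00862243] 0.1662065665950994
```

View pics/side4c.png

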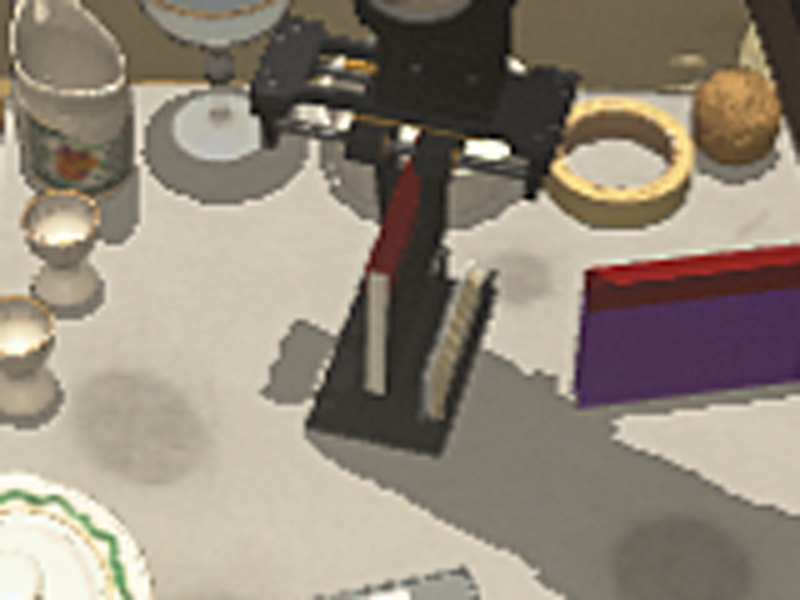

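View pics/wrist4.png

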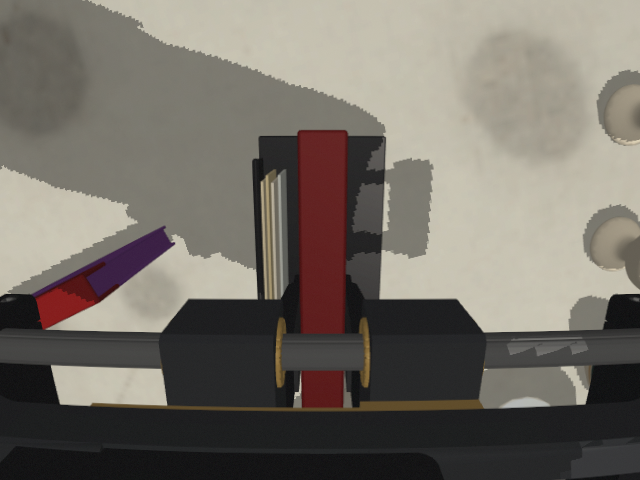

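Gripped: opening 0.166 is 16 mm, the book's thickness. Now I lift clear and go to a viewing spot short of the slot.

>>> send_rows --series '[{"claw": 10,"tx": 0,"ty": 0,"tz": -0.03,"twist": 0},{"claw": 10,"tx": 0,"ty": 0,"tz": -0.035,"twist": 0},{"claw": 10,"tx": 0,"ty": 0,"tz": -0.035,"twist": 0},{"claw": 10,"tx": 0,"ty": 0,"tz": -0.04,"twist": 0},{"claw": 10,"tx": 0,"ty": 0,"tz": -0.034,"twist": 0},{"claw": 10,"tx": 0.02,"ty": -0.002,"tz": 0,"twist": 0},{"claw": 10,"tx": 0.0335,"ty": -0.0032,"tz": 0,"twist": 0},{"claw": 10,"tx": 0.0335,"ty": -0.0032,"tz": 0,"twist": 0},{"claw": 10,"tx": 0.0335,"ty": -0.0032,"tz": 0,"twist": 0},{"claw": 10,"tx": 0.0335,"ty": -0.0032,"tz": 0,"twist": 0},{"claw": 10,"tx": 0.0335,"ty": -0.0032,"tz": 0,"twist": 0},{"claw": 10,"tx": 0.0335,"ty": -0.0032,"tz": 0,"twist": 0},{"claw": 10,"tx": 0.0335,"ty": -0.0032,"tz": 0,"twist": 0},{"claw": 10,"tx": 0.0335,"ty": -0.0032,"tz": 0,"twist": 0},{"claw": 10,"tx": 0.015,"ty": -0.001,"tz": 0,"twist": 0},{"claw": 10,"tx": 0,"ty": 0,"tz": 0,"twist": -0.178},{"claw": 10,"tx": 0,"ty": 0,"tz": 0,"twist": -0.178},{"claw": 10,"tx": 0,"ty": 0,"tz": 0,"twist": -0.178},{"claw": 10,"tx": 0,"ty": 0,"tz": 0,"twist": 0},{"claw": 10,"tx": 0,"ty": 0,"tz": 0,"twist": 0}]' --force 20

```text
t: 8.38
tcp_pos: [0.5239, 0.075, 0.288]
eef_rot: [-1.899, -2.502, 0.001]
ft_force: [-0.5, 0.8, -2.0]
opening: 0.167
```

```bash
python3 - <<'E'
from h import *
o=manip.get_obs(); print(o["t"],o["tcp_pos"],o["ft_force"],o["torque"],o["opening"],R.from_rotvec(o["eef_rot"]).as_matrix().round(4))
c=cam("wrist","wrist5"); c=cam("side","side5"); crop(c,260,140,420,340,3,"side5c")
E
```

```text
8.375 [0.52385577 0.07502408 0.28802927] [-0.47752363  0.75400532 -1.97561247] [ 0.02229698 -0.06452548  0.02269899] 0.16659943765402208 [[-2.687e-01  9.632e-01 -9.000e-04]
 [ 9.632e-01  2.687e-01 -2.000e-04]
 [ 1.000e-04 -9.000e-04 -1.000e+00]]
```

View pics/side5c.png

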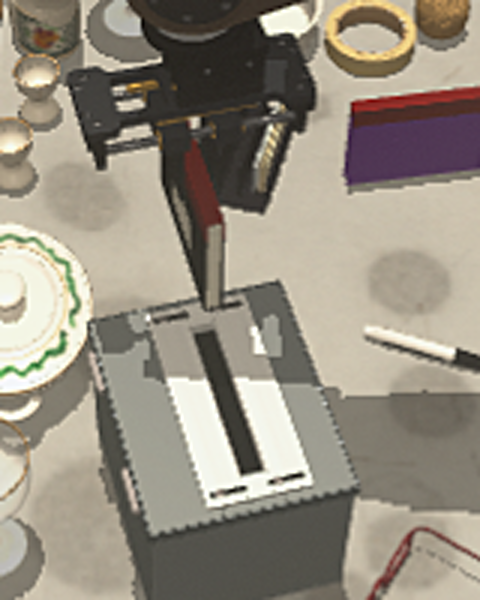

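View pics/wrist5.png

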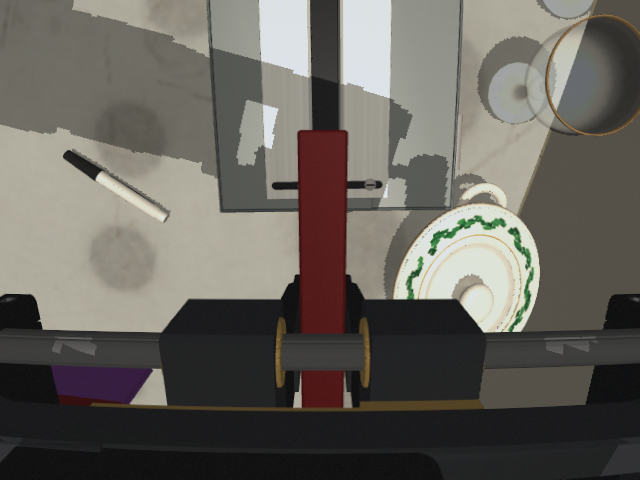

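The wrist picture shows the dark slot at columns about 311–340 (rows 0–130) and the book's red top edge at 298–348. Next I compute their offset in the tool frame, subpixel.

```bash
python3 - <<'E'
from h import *
c=cam("wrist"); g=c["image"].astype(int); o=manip.get_obs();Rm=R.from_rotvec(o["eef_rot"])
for y in (5,40,70): print(y,g[y,302:350].sum(1)//3)
def edges(y,lo,hi,ch):
    r=g[y].sum(1)/3 if ch is None else g[y,:,0]-g[y,:,1]
    d=np.gradient(r.astype(float)); return lo+np.argmin(d[lo:hi]),
L=[];Q=[];BL=[];BR=[]
for y in range(3,125,4):
    r=g[y].sum(1)/3
    x=np.where(r[300:350]<75)[0]+300
    if len(x): L.append((x.min()-.5,y));Q.append((x.max()+.5,y))
for y in range(140,280,6):
    m=(g[y,:,0]>70)&(g[y,:,1]<g[y,:,0]*.5); x=np.where(m[285:360])[0]+285
    BL.append((x.min()-.5,y));BR.append((x.max()+.5,y))
T=lambda P:Rm.inv().apply(P-o["tcp_pos"])
for n,P in (("slotL",T(onz(c,L,.170))),("slotR",T(onz(c,Q,.170))),("bookL",T(onz(c,BL,o["tcp_pos"][2]+.0394))),("bookR",T(onz(c,BR,o["tcp_pos"][2]+.0394)))):
    k=np.polyfit(P[:,0],P[:,1],1); print(n,"slope deg",np.degrees(k[0]).round(2),"y at mean x",P[:,1].mean().round(5),"x range",P[:,0].min().round(3),P[:,0].max().round(3),"y@.13",np.polyval(k,.13).round(5))
# near end of book
col=g[100:160,324]; print("book near end rows",[(100+i,tuple(v)) for i,v in enumerate(col) if 25<i<36])
print(T(onz(c,[(324,130)],o["tcp_pos"][2]+.0394)))
# slot ends in the side cam
s=cam("side"); crop(s,300,220,390,320,6,"side6c")
E
```

```text
5 [223 223 224 223 222 184 180 180  71  27  47  47  48  47  49  49  48  50
  48  49  49  49  48  49  49  49  50  48  50  50  50  50  49  49  50  32
  75  73 144 173 177 214 224 225 225 225 224 224]
40 [225 225 225 225 226 220 180 180 140  47  53  54  53  55  54  55  54  55
  55  55  54  54  54  55  55  56  55  55  55  54  55  56  55  56  55  42
  69  76 137 170 177 214 225 226 225 225 226 226]
70 [226 226 226 226 226 224 173 183 173  79  43  58  58  58  59  59  60  58
  59  59  60  60  59  60  59  59  58  59  59  60  60  60  59  59  60  47
  66  82 132 168 177 210 224 226 226 226 226 226]
slotL slope deg -0.46 y at mean x -0.00806 x range 0.081 0.158 y@.13 -0.00814
slotR slope deg -0.26 y at mean x 0.01067 x range 0.081 0.158 y@.13 0.01062
bookL slope deg 0.04 y at mean x -0.00761 x range 0.024 0.071 y@.13 -0.00755
bookR slope deg 0.06 y at mean x 0.00723 x range 0.024 0.071 y@.13 0.00731
book near end rows [(126, (np.int64(31), np.int64(31), np.int64(29))), (127, (np.int64(26), np.int64(27), np.int64(26))), (128, (np.int64(28), np.int64(29), np.int64(29))), (129, (np.int64(38), np.int64(25), np.int64(26))), (130, (np.int64(60), np.int64(21), np.int64(19))), (131, (np.int64(74), np.int64(19), np.int64(20))), (132, (np.int64(82), np.int64(27), np.int64(27))), (133, (np.int64(88), np.int64(32), np.int64(30))), (134, (np.int64(90), np.int64(33), np.int64(33))), (135, (np.int64(90), np.int64(33), np.int64(33)))]
[[ 0.07376896  0.00028806 -0.03939942]]
```

View pics/side6c.png

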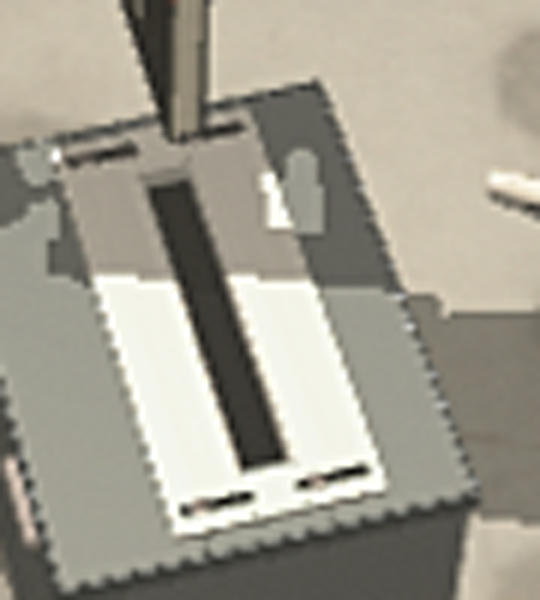

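```bash
python3 - <<'E'
from h import *
c=cam("wrist"); g=c["image"].astype(int).sum(2)/3; o=manip.get_obs();Rm=R.from_rotvec(o["eef_rot"])
T=lambda P:Rm.inv().apply(P-o["tcp_pos"])
def cross(r,thr,xs): 
    for x in xs:
        a,b=r[x],r[x+(1 if xs.step>0 else -1)]
        if a>=thr>b: return x+(a-thr)/(a-b)*(1 if xs.step>0 else -1)
L=[];Q=[]
for y in range(2,78,4):
    L.append((cross(g[y],203,range(296,330,1)),y)); Q.append((cross(g[y],195,range(352,325,-1)),y))
A=T(onz(c,L,.17));B=T(onz(c,Q,.17)); 
for P in(A,B):
    k=np.polyfit(P[:,0],P[:,1],1);print(np.degrees(k[0]),np.polyval(k,.13),P[:,1].std())
M=(A+B)/2; k=np.polyfit(M[:,0],M[:,1],1); print("centre y@.13",np.polyval(k,.13),"width",(B-A)[:,1].mean(),"slope deg",np.degrees(k[0]))
for u in (235,285,365,420,440):
    col=g[190:225,u]; i=np.argmax(abs(np.diff(col))); 
    print(u,col[8:32].astype(int))
for r in (211,212,213): print(T(onz(c,[(240,r),(440,r)],.165)))
s=cam("side")
Q=onz(s,np.array([(147,181),(190,178),(288,458),(241,470)])/6+(300,220),.17)
print("slot corners tool",T(Q).round(4), T(Q).mean(0))
E
```

```text
-0.6278417983168134 -0.01043046439301193 0.00018332645974431934
-0.4032063680991839 0.013163502503560019 0.00010026086131222902
centre y@.13 0.0013665136408773629 width 0.023618273161190792 slope deg -0.5155247496994304
235 [ 84  84  85  84  85  85  84  85  85  85  79  54  65  62 161 170 171 170
 171 170 169 169 169 168]
285 [130  91  87  86  88  87  87  87  88  86  56  63  61 101 163 164 164 163
 162 162 164 164 165 165]
365 [ 85  89  90  89  89  89  90  90  89  88  61  64  95 141 142 142 141 139
 138 138 137 137 138 140]
420 [ 87  88  87  88  87  87  88  88  79  52  68  55  98 104 105 104 104 105
 104 104 105 106 105 104]
440 [ 87  86  87  87  87  88  87  88  78  57  66  67  97 104 105 105  86  98
 139 202 220 223 224 194]
[[ 0.01774895 -0.06170201  0.12355963]
 [ 0.01780409  0.08739434  0.12355173]]
[[ 0.01699312 -0.06174028  0.12355971]
 [ 0.01704606  0.0874486   0.1235518 ]]
[[ 0.01623638 -0.06177867  0.12355979]
 [ 0.01628712  0.08750303  0.12355188]]
slot corners tool [[ 0.0571  0.0102  0.1186]
 [ 0.0601 -0.0078  0.1186]
 [ 0.2039 -0.0093  0.1185]
 [ 0.2046  0.0103  0.1185]] [0.13144515 0.00085115 0.1185444 ]
```

The slot centre lies about 0.129 m ahead and 2.5 mm to the +y side after a −0.008 rad twist. I'm moving over it.

>>> send_rows --series '[{"claw": 10,"tx": 0,"ty": 0,"tz": 0,"twist": -0.008},{"claw": 10,"tx": 0.02,"ty": 0.0025,"tz": 0,"twist": 0},{"claw": 10,"tx": 0.03,"ty": 0,"tz": 0,"twist": 0},{"claw": 10,"tx": 0.03,"ty": 0,"tz": 0,"twist": 0},{"claw": 10,"tx": 0.03,"ty": 0,"tz": 0.01,"twist": 0},{"claw": 10,"tx": 0.019,"ty": 0,"tz": 0.015,"twist": 0},{"claw": 10,"tx": 0,"ty": 0,"tz": 0.01,"twist": 0},{"claw": 10,"tx": 0,"ty": 0,"tz": 0,"twist": 0},{"claw": 10,"tx": 0,"ty": 0,"tz": 0,"twist": 0}]' --force 20

```text
t: 9.8
tcp_pos: [0.4908, 0.199, 0.2538]
eef_rot: [1.886, 2.512, 0.0]
ft_force: [0.4, 0.6, -2.4]
opening: 0.168
```

```bash
python3 - <<'E'
from h import *
o=manip.get_obs(); print(o["t"],o["tcp_pos"],o["ft_force"],o["torque"],o["opening"],R.from_rotvec(o["eef_rot"]).as_matrix().round(4))
c=cam("wrist","wrist7"); crop(c,240,80,400,200,5,"wrist7c"); c=cam("side","side7"); crop(c,260,200,400,320,5,"side7c")
c=cam("scene"); crop(c,200,160,360,280,5,"scene7c")
E
```

```text
9.8 [0.49079614 0.19896372 0.25381604] [ 0.44744867  0.59182399 -2.40002497] [ 0.01349348 -0.15626331 -0.01279757] 0.1680399949032955 [[-2.793e-01  9.602e-01  4.000e-04]
 [ 9.602e-01  2.793e-01 -1.000e-04]
 [-2.000e-04  4.000e-04 -1.000e+00]]
```

View pics/side7c.png

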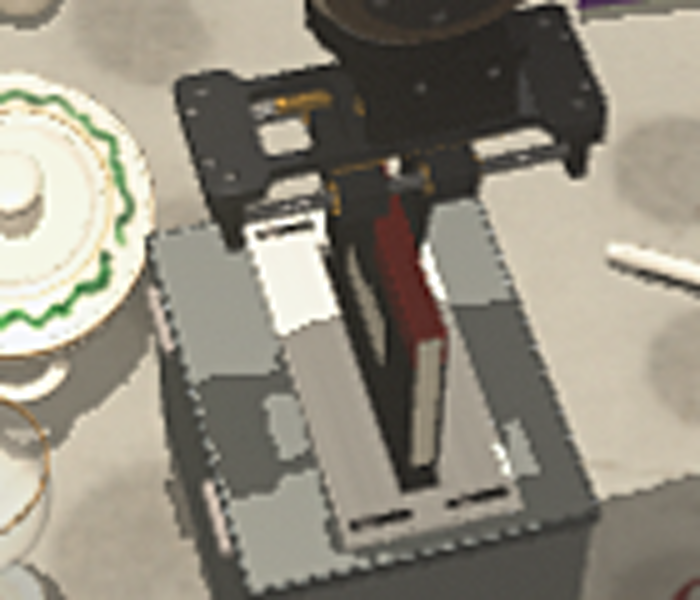

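View pics/wrist7c.png

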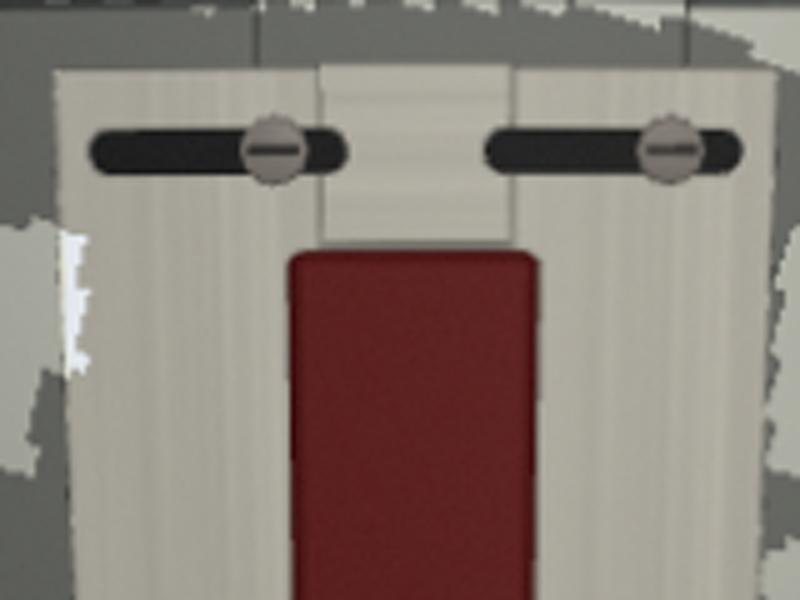

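View pics/scene7c.png

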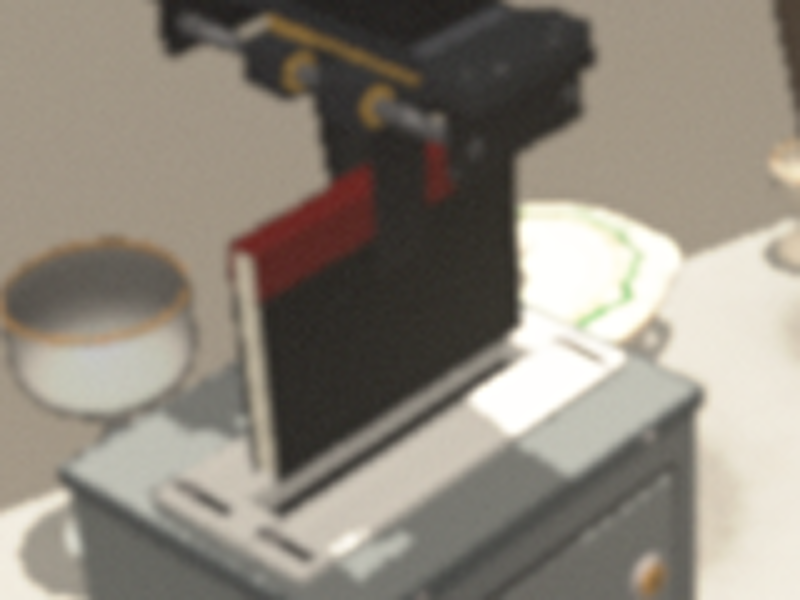

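In the wrist crop, the slot's far end is at row 242 (full row 128.4), with seams at columns 320 and 512 (full 304 and 342.4). The book's far top edge is at row 252 (full 130.4). Computing the offsets.

```bash
python3 - <<'E'
from h import *
c=cam("wrist"); g=c["image"].astype(int).sum(2)/3; o=manip.get_obs();Rm=R.from_rotvec(o["eef_rot"])
T=lambda P:Rm.inv().apply(P-o["tcp_pos"])
for y in (98,112,122): print(y,"L",g[y,300:308].astype(int),"R",g[y,338:347].astype(int))
for u in (312,323,335): print(u,g[122:136,u].astype(int))
print("slot end",T(onz(c,[(304,128.4),(323,128.4),(342.4,128.4)],.17)).round(4))
print("seam up",T(onz(c,[(304,95),(342.4,95)],.17)).round(4))
print("plate far edge (99)",T(onz(c,[(254,94),(393,94)],.17)).round(4), "plate sides",T(onz(c,[(251.5,100),(395,100),(255,198),(391.5,198)],.17)).round(4))
print("book end",T(onz(c,[(324,130.4)],o["tcp_pos"][2]+.0394)).round(4))
r=c["image"].astype(int)
for y in (150,200,250):
    m=(r[y,:,0]>70)&(r[y,:,1]<r[y,:,0]*.5);x=np.where(m[280:370])[0]+280
    print("book",y,T(onz(c,[(x.min()-.5,y),(x.max()+.5,y)],o["tcp_pos"][2]+.0394)).round(4)[:,1])
E
```

```text
98 L [166 166 165 144 145 168 168 169] R [171 169 170 157 141 155 171 172 172]
112 L [107  48  33  34  34  33  34  35] R [34 35 36 37 35 37 36 37 36]
122 L [164 165 164 146 143 165 166 166] R [169 169 169 155 139 156 171 170 170]
312 [166 168 168 167 168 164 139 106  50  41  47  50  52  54]
323 [168 168 169 168 168 164 139 107  50  42  45  52  53  53]
335 [168 169 169 168 169 166 140 107  49  39  48  52  54  55]
slot end [[ 0.0763 -0.0115  0.0839]
 [ 0.0763  0.0001  0.0839]
 [ 0.0763  0.012   0.0839]]
seam up [[ 0.096  -0.0114  0.0839]
 [ 0.096   0.0118  0.0839]]
plate far edge (99) [[ 0.0968 -0.0416  0.0839]
 [ 0.0967  0.0424  0.0839]] plate sides [[ 0.0933 -0.0432  0.0839]
 [ 0.0933  0.0437  0.0839]
 [ 0.0333 -0.0433  0.0839]
 [ 0.0333  0.0438  0.084 ]]
book end [[ 0.0735  0.0003 -0.0394]]
book 150 [-0.0078  0.0075]
book 200 [-0.0077  0.0074]
book 250 [-0.0076  0.0076]
```

The slot centre is 2 mm back along tool x and 0.3 mm in y, and the plate's far edge agrees. I correct and come down to about 1 mm above the plate.

>>> send_rows --series '[{"claw": 10,"tx": -0.002,"ty": 0.0004,"tz": 0.003,"twist": 0},{"claw": 10,"tx": 0,"ty": 0,"tz": 0.004,"twist": 0},{"claw": 10,"tx": 0,"ty": 0,"tz": 0.003,"twist": 0},{"claw": 10,"tx": 0,"ty": 0,"tz": 0.002,"twist": 0},{"claw": 10,"tx": 0,"ty": 0,"tz": 0,"twist": 0}]' --force 20

```text
t: 10.62
tcp_pos: [0.4912, 0.1978, 0.2414]
eef_rot: [-1.885, -2.513, 0.0]
ft_force: [-0.5, -0.2, -1.1]
opening: 0.168
```

>>> send_rows --series '[{"claw": 10,"tx": 0,"ty": 0,"tz": 0.001,"twist": 0},{"claw": 10,"tx": 0,"ty": 0,"tz": 0.001,"twist": 0},{"claw": 10,"tx": 0,"ty": 0,"tz": 0.001,"twist": 0},{"claw": 10,"tx": 0,"ty": 0,"tz": 0,"twist": 0}]' --force 20

```text
t: 11.12
tcp_pos: [0.4913, 0.1978, 0.2386]
eef_rot: [1.885, 2.513, -0.0]
ft_force: [-0.3, -0.2, -1.9]
opening: 0.167
```

>>> send_rows --series '[{"claw": 10,"tx": 0,"ty": 0,"tz": 0.001,"twist": 0},{"claw": 10,"tx": 0,"ty": 0,"tz": 0.001,"twist": 0},{"claw": 10,"tx": 0,"ty": 0,"tz": 0.001,"twist": 0},{"claw": 10,"tx": 0,"ty": 0,"tz": 0,"twist": 0}]' --force 20

```text
t: 11.62
tcp_pos: [0.4913, 0.1978, 0.2355]
eef_rot: [-1.885, -2.513, 0.0]
ft_force: [-0.2, -0.2, -2.3]
opening: 0.166
```

```bash
python3 - <<'E'
from h import *
o=manip.get_obs(); print(o["t"],o["tcp_pos"],o["ft_force"],o["torque"],o["opening"])
c=cam("side"); crop(c,290,220,390,310,7,"side8c")
c=cam("scene"); crop(c,200,160,360,280,5,"scene8c")
E
```

```text
11.625 [0.49125947 0.19778213 0.2355364 ] [-0.24448549 -0.21894587 -2.30247363] [ 0.06020872 -0.14112497 -0.05030322] 0.16601114629190492
```

View pics/side8c.png

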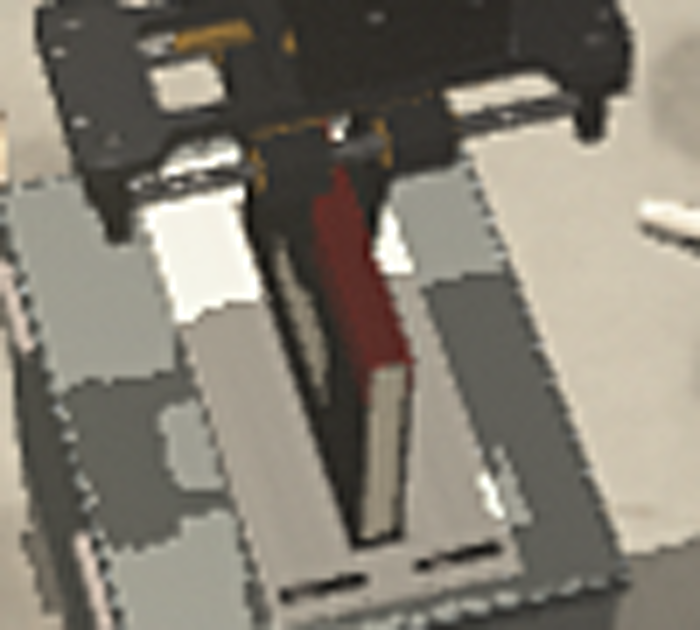

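View pics/scene8c.png

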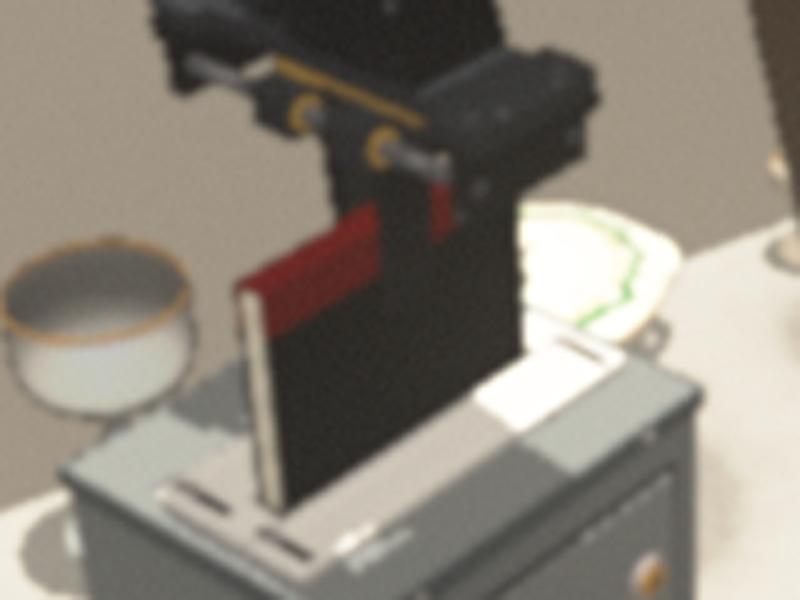

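The book is about 5 mm into the slot with no contact force. In the scene crop its bottom edge (280,510) meets the plate cleanly all along. Pushing on gently.

>>> send_rows --series '[{"claw": 10,"tx": 0,"ty": 0,"tz": 0.0015,"twist": 0},{"claw": 10,"tx": 0,"ty": 0,"tz": 0.0015,"twist": 0},{"claw": 10,"tx": 0,"ty": 0,"tz": 0.0015,"twist": 0},{"claw": 10,"tx": 0,"ty": 0,"tz": 0.0015,"twist": 0},{"claw": 10,"tx": 0,"ty": 0,"tz": 0.0015,"twist": 0},{"claw": 10,"tx": 0,"ty": 0,"tz": 0,"twist": 0}]' --force 20

```text
t: 12.48
tcp_pos: [0.4914, 0.1978, 0.2284]
eef_rot: [1.885, 2.513, 0.0]
ft_force: [-1.5, 0.1, 4.0]
opening: 0.165
```

>>> send_rows --series '[{"claw": 10,"tx": 0,"ty": 0,"tz": 0.0015,"twist": 0},{"claw": 10,"tx": 0,"ty": 0,"tz": 0.0015,"twist": 0},{"claw": 10,"tx": 0,"ty": 0,"tz": 0.0015,"twist": 0},{"claw": 10,"tx": 0,"ty": 0,"tz": 0.0015,"twist": 0}]' --force 20

```text
t: 12.98
tcp_pos: [0.4915, 0.1978, 0.2221]
eef_rot: [1.884, 2.513, 0.001]
ft_force: [1.1, -0.3, 4.1]
opening: 0.166
```

The flap is felt (about 6 N net change) and giving way. Pushing further.

>>> send_rows --series '[{"claw": 10,"tx": 0,"ty": 0,"tz": 0.002,"twist": 0},{"claw": 10,"tx": 0,"ty": 0,"tz": 0.002,"twist": 0},{"claw": 10,"tx": 0,"ty": 0,"tz": 0.002,"twist": 0},{"claw": 10,"tx": 0,"ty": 0,"tz": 0.002,"twist": 0},{"claw": 10,"tx": 0,"ty": 0,"tz": 0.002,"twist": 0},{"claw": 10,"tx": 0,"ty": 0,"tz": 0.002,"twist": 0}]' --force 20

```text
t: 13.72
tcp_pos: [0.4913, 0.1978, 0.2099]
eef_rot: [1.885, 2.513, -0.0]
ft_force: [3.5, 0.6, -0.0]
opening: 0.169
```

>>> send_rows --series '[{"claw": 10,"tx": 0,"ty": 0,"tz": 0.0025,"twist": 0},{"claw": 10,"tx": 0,"ty": 0,"tz": 0.0025,"twist": 0},{"claw": 10,"tx": 0,"ty": 0,"tz": 0.0025,"twist": 0},{"claw": 10,"tx": 0,"ty": 0,"tz": 0.0025,"twist": 0},{"claw": 10,"tx": 0,"ty": 0,"tz": 0.0025,"twist": 0},{"claw": 10,"tx": 0,"ty": 0,"tz": 0.0025,"twist": 0},{"claw": 10,"tx": 0,"ty": 0,"tz": 0,"twist": 0}]' --force 20

```text
t: 14.6
tcp_pos: [0.4913, 0.1978, 0.1948]
eef_rot: [-1.885, -2.513, 0.0]
ft_force: [4.0, 0.3, -3.6]
opening: 0.165
```

```bash
python3 - <<'E'
from h import *
o=manip.get_obs(); print(o["t"],o["tcp_pos"],o["ft_force"],o["torque"],o["opening"])
c=cam("wrist","wrist9");c=cam("side"); crop(c,290,220,390,310,7,"side9c")
c=cam("scene"); crop(c,200,160,360,280,5,"scene9c")
E
```

```text
14.6 [0.49128722 0.1977742  0.19480286] [ 4.01794369  0.32090635 -3.5544883 ] [ 0.27850927 -1.12033261  0.03248876] 0.1654002022125471
```

View pics/scene9c.png

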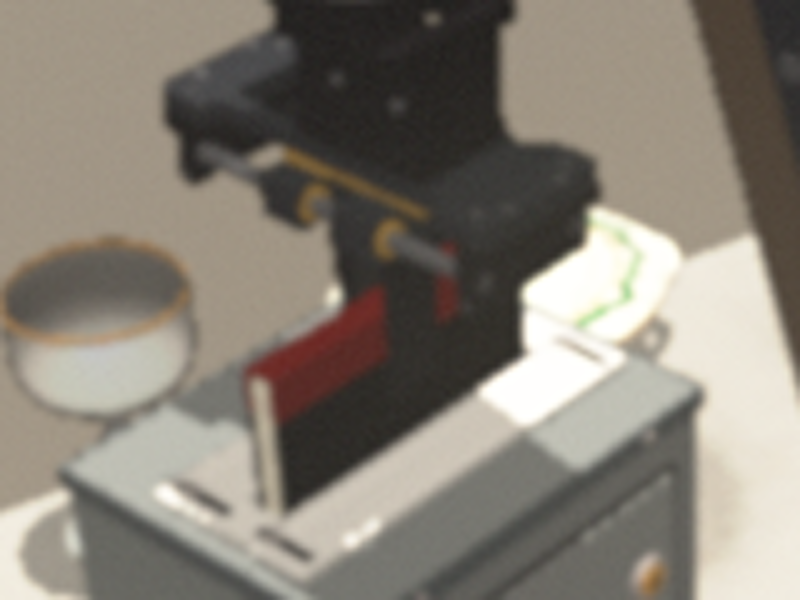

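View pics/wrist9.png

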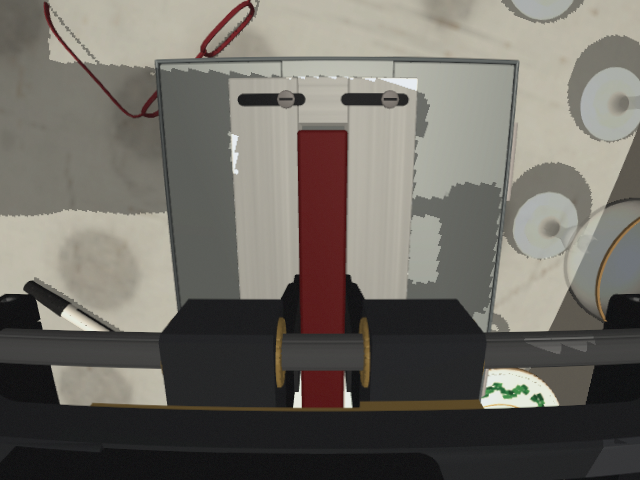

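The book is 46 mm in and the flap now only rubs sideways. I'll go a little deeper, then release.

>>> send_rows --series '[{"claw": 10,"tx": 0,"ty": 0,"tz": 0.0025,"twist": 0},{"claw": 10,"tx": 0,"ty": 0,"tz": 0.0025,"twist": 0},{"claw": 10,"tx": 0,"ty": 0,"tz": 0.0025,"twist": 0},{"claw": 10,"tx": 0,"ty": 0,"tz": 0.0025,"twist": 0},{"claw": 10,"tx": 0,"ty": 0,"tz": 0.002,"twist": 0},{"claw": 10,"tx": 0,"ty": 0,"tz": 0,"twist": 0}]' --force 20

```text
t: 15.5
tcp_pos: [0.4913, 0.1978, 0.1829]
eef_rot: [-1.885, -2.513, 0.0]
ft_force: [4.6, 0.4, -3.0]
opening: 0.17
```

>>> send_rows --series '[{"claw": 45,"tx": 0,"ty": 0,"tz": 0,"twist": 0},{"claw": 45,"tx": 0,"ty": 0,"tz": 0,"twist": 0},{"claw": 45,"tx": 0,"ty": 0,"tz": 0,"twist": 0},{"claw": 45,"tx": 0,"ty": 0,"tz": 0,"twist": 0},{"claw": 45,"tx": 0,"ty": 0,"tz": 0,"twist": 0}]'

```text
t: 16.12
tcp_pos: [0.4912, 0.1978, 0.1831]
eef_rot: [-1.885, -2.513, 0.0]
ft_force: [0.4, -0.5, 0.2]
opening: 0.448
```

```bash
python3 - <<'E'
from h import *
o=manip.get_obs(); print(o["t"],o["tcp_pos"],o["ft_force"],o["torque"],o["opening"])
c=cam("wrist","wrist10");c=cam("side"); crop(c,290,220,390,310,7,"side10c")
c=cam("scene"); crop(c,200,160,360,280,5,"scene10c")
E
```

```text
16.125 [0.49122284 0.19776215 0.18310225] [ 0.40025162 -0.48087444  0.19977745] [ 0.00291953 -0.08824251 -0.0001808 ] 0.44796342210056644
```

View pics/scene10c.png

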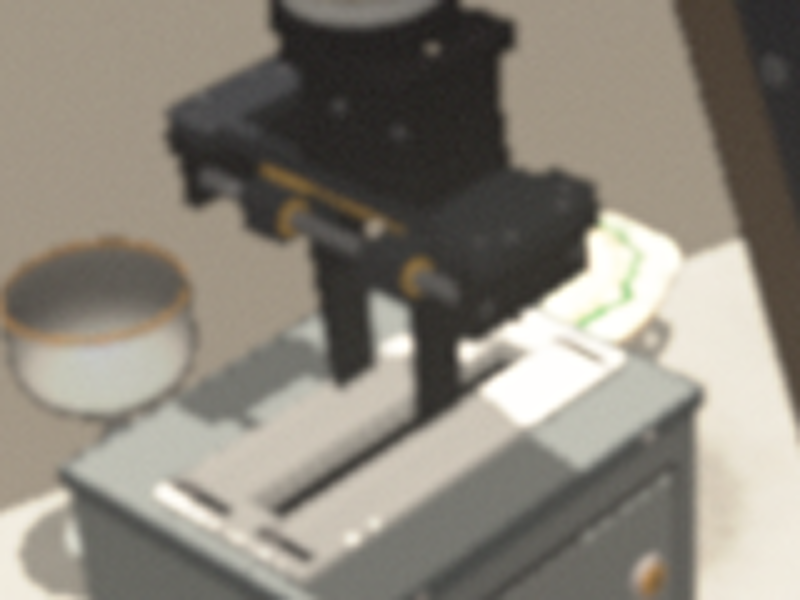

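View pics/wrist10.png

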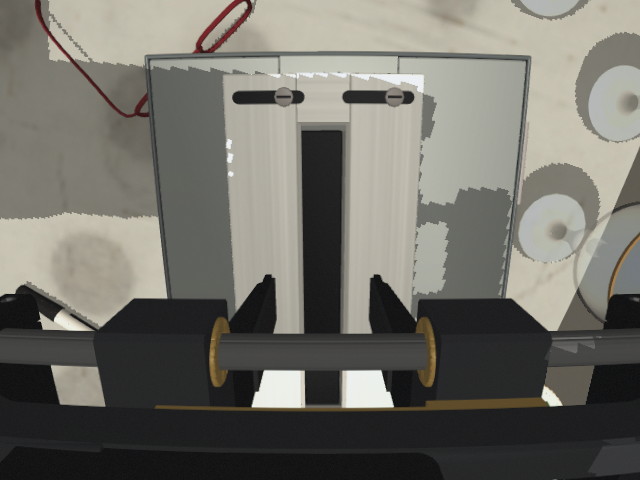

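The book has dropped and the slot shows only the dark flap (wrist px 302–342). I retreat upward and check from above.

>>> send_rows --series '[{"claw": 45,"tx": 0,"ty": 0,"tz": -0.015,"twist": 0},{"claw": 45,"tx": 0,"ty": 0,"tz": -0.03,"twist": 0},{"claw": 45,"tx": 0,"ty": 0,"tz": -0.03,"twist": 0},{"claw": 45,"tx": 0,"ty": 0,"tz": -0.03,"twist": 0},{"claw": 45,"tx": -0.03,"ty": 0,"tz": -0.02,"twist": 0},{"claw": 45,"tx": -0.035,"ty": 0,"tz": 0,"twist": 0},{"claw": 45,"tx": -0.035,"ty": 0,"tz": 0,"twist": 0},{"claw": 45,"tx": 0,"ty": 0,"tz": 0,"twist": 0},{"claw": 45,"tx": 0,"ty": 0,"tz": 0,"twist": 0}]'

```text
t: 17.4
tcp_pos: [0.5191, 0.1021, 0.3087]
eef_rot: [1.885, 2.513, 0.001]
ft_force: [-0.1, -0.2, -0.4]
opening: 0.453
```

```bash
python3 - <<'E'
from h import *
o=manip.get_obs(); print(o["t"],o["tcp_pos"],o["ft_force"],o["opening"])
c=cam("wrist"); crop(c,200,0,460,250,3,"wrist11c")
g=c["image"].astype(int).sum(2)//3
c=cam("side","side11")
E
```

```text
17.4 [0.51913102 0.10208227 0.30870914] [-0.14786089 -0.19041157 -0.41297735] 0.45309111443044714
```

View pics/wrist11c.png

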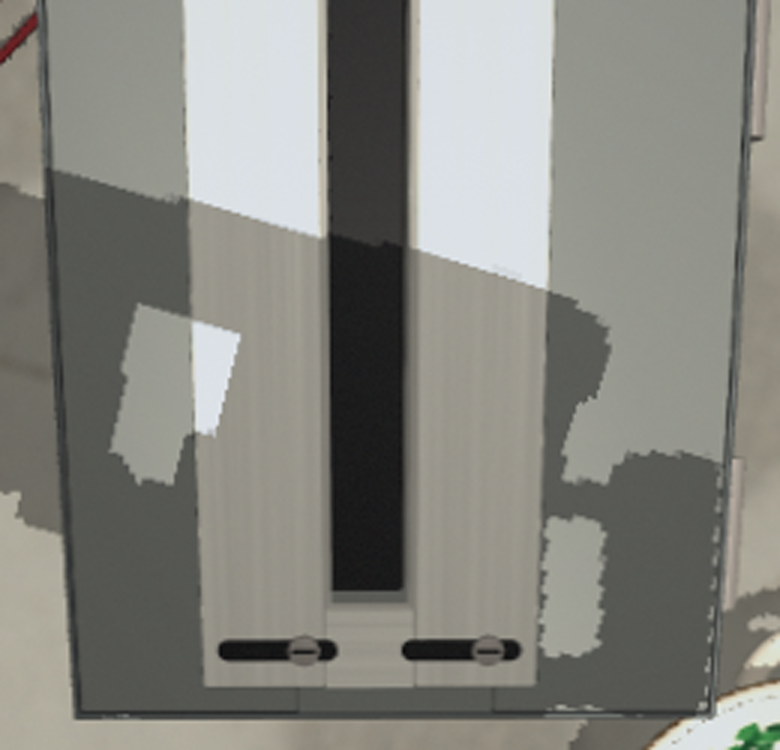

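View pics/side11.png

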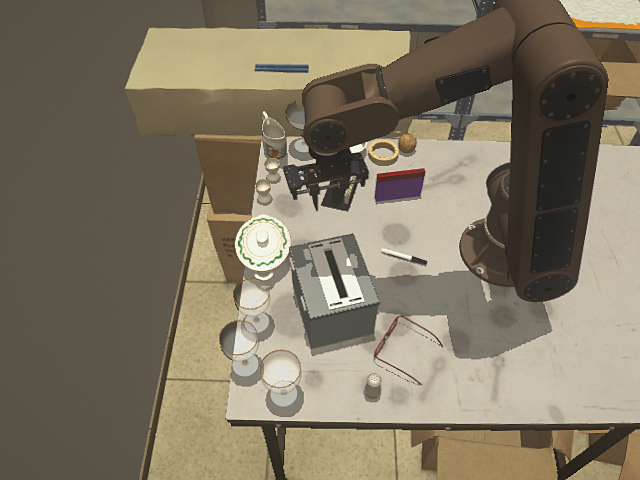

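The wrist crop shows the slot (columns 328–408) filled end to end by the flat flap face. The shadow edge crosses it almost without a step, as it would on a shut flap. The side view shows glasses, egg cups and mill where they began, and the arm is clear. Handing in.

```bash
python3 - <<'E'
from h import *
print(manip.finish_job())
E
```

```text
the job is handed in; nothing more can be done
None
```

I took the black, red-spined book out of the sorter and posted it long edge down through the slot, then handed the job in at about 17 s of the 51 s allowed. No verdict was reported.

- **Finding the slot:** the plate was set about 5 mm toward −x. I located the slot with the wrist and side cameras. The book went in with no contact felt on the plate.
- **Pushing in:** the flap gave way at about 6 N by the wrist reading. I let go with the book's lower edge about 58 mm below the plate's top. No call ended with a reading above about 6 N, though readings come only at the end of each call, so brief peaks between them were not seen.
- **Last checks:** the gripper was empty and the wrist force near zero. From above, a flat flap face filled the slot end to end, which looks shut. The glasses, egg cups and mill looked unmoved in the side view. The book inside the box could not be seen directly.
- **What disagreed:** the side-camera corners put the slot about 2–4 mm further along the tool's x than the wrist camera did. I used the wrist value after checking it from above. My first move call was refused because of missing fields, and nothing moved.

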